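# Pack the stirring paddle into its sampling-kit tray

### The job

Pull the blue-handled stirring paddle straight up out of the white holder and lay it in its paddle-shaped recess in the kit tray, blade in the wide pocket and handle in the narrow slot, then press down on it so that it sits fully home. Leave the yellow spatula in the holder and do not disturb the bottles or the beaker.

Things in the scene. Friction and masses are not known exactly. Their poses are not given: they have to be found in the camera images.
- holder: White fixed block, 50 (its x) x 170 (its y) x 68 mm high, origin at the centre of its underside, z up. Two vertical wells, 10 (x) x 34 (y) mm and 60 mm deep, floor 8 mm above the table, at y = +55 and y = -55 mm. One holds the paddle, the other the spatula; which is which varies.
- paddle_mid (a point): Centre of the loose stirring paddle, 170 mm long, about 100 g. Axes: z along it from blade to handle (up while it stands), y across the blade's width, x through its thickness. Along z from here: flat steel blade -85 to -35 mm (30 wide in y, 6 thick in x); round 10 mm shaft to -5; blue handle -5 to +85 mm, 18 wide (y) x 16 thick (x). Unchanged by a half turn about z.
- paddle_tip (a point): Middle of the paddle's blade end, on its axis; same axes as paddle_mid. At the start it rests on a well's floor, the paddle upright, blade down, with 2 mm of play on each side, x and y parallel to the holder's; the lower 60 mm is in the well, the whole handle above it.
- paddle_end (a point): Middle of the paddle's handle end, on its axis (85 mm from paddle_mid); same axes.
- tray: Fixed kit tray of dark foam, blue rim, orange recess floors, 240 (x) x 130 (y) mm, top 22 mm above the table; origin at the centre of its underside, z up. The paddle's recess runs along x at y = +15 mm, handle end to +x, with 3 mm of play all round. A thermometer probe fixed to the tray lies along y = -48 mm, up to 30 mm above the table.
- tray_home (a point): Where paddle_mid lies when the paddle is fully home, 18 mm above the table; same axes as the tray. The paddle's z then lies along the tray's +x, and its y (either way) along the tray's y: blade flat.
- tray_blade (a point): Where paddle_tip lies when fully home (85 mm towards -x from tray_home); tray axes. Blade pocket: tray x -88 to -31 mm, 36 mm wide, floor 15 mm above the table; then the shaft slot to x = -9 mm, 16 mm wide, floor 10 mm.
- tray_handle (a point): Where paddle_end lies when fully home (85 mm towards +x from tray_home); tray axes. Handle slot: tray x -9 to +88 mm, 24 mm wide, floor 10 mm above the table, with an 84 mm wide finger scoop across it from x = +15 to +65 mm, same floor. The handle's top, when home, is 26 mm above the table, 4 mm proud of the tray.
- spatula_mid (a point): Centre of the loose yellow-handled spatula standing in the other well, 132 mm long, handle a round bar 18 mm in diameter, top 140 mm above the table. Leave it alone.
- bottle1_mid (a point): Centre of a loose standing glass milk bottle with a blue cap, 64 mm in diameter, 150 mm high. Leave it alone.
- bottle2_mid (a point): Centre of a second such bottle. Leave it alone.
- beaker_mid (a point): Centre of a loose steel beaker, 70 mm in diameter, 70 mm high. Leave it alone.
- paddle: The whole paddle; its origin lies at paddle_tip, same axes as paddle_mid.
Mind the look-alikes: they are no part of the job. Of the things that look like the paddle, the smaller one is meant.

How it is judged:
On the way, in this order (a step that is already met when the one before it is completed fails the run):
1. the paddle is drawn clear of the holder: its blade end is above the holder's top (z of paddle_tip in the frame of holder above 0.072 m), for 0.1 s.
2. the paddle lies fully home in its recess and the fingers press on it with more than 2 N (distance between paddle_tip and tray_blade below 0.008 m and distance between paddle_end and tray_handle below 0.008 m and z of paddle_mid in the frame of tray_home between -0.003 and 0.003 m and contact force between the fingers and paddle above 2 N), for 0.1 s.
At the end, for the whole second after the job is handed in: The paddle lies at rest in its recess: blade end within 8 mm of tray_blade, handle end within 8 mm of tray_handle, its middle within 3 mm in height of the fully-home position. The spatula, bottles and beaker are where they were (distance between paddle_tip and tray_blade below 0.008 m and distance between paddle_end and tray_handle below 0.008 m and z of paddle_mid in the frame of tray_home between -0.003 and 0.003 m and linear speed of paddle below 0.02 m/s); the robot touches nothing.
It fails at once if the yellow spatula is pulled or knocked out of its place (distance of spatula_mid from where it was at the start of the episode above 0.02 m or angle between spatula_mid's own z axis and vertical above 0.35 rad).
It fails at once if bottle1 is shoved or tipped (distance of bottle1_mid from where it was at the start of the episode above 0.03 m or angle between bottle1_mid's own z axis and vertical above 0.35 rad).
It fails at once if bottle2 is shoved or tipped (distance of bottle2_mid from where it was at the start of the episode above 0.03 m or angle between bottle2_mid's own z axis and vertical above 0.35 rad).
It fails at once if beaker is shoved or tipped (distance of beaker_mid from where it was at the start of the episode above 0.03 m or angle between beaker_mid's own z axis and vertical above 0.35 rad).
It also fails if it takes over 61 s, if anything falls off the work surface, if the arm or the gripper's body presses on something with over 40 N, if the wrist force passes 120 N, or if a joint passes its speed limit or range.

### The arm

A 6-joint arm with a two-finger parallel gripper is mounted at the origin on the work surface. World frame = base frame: x ahead of the robot, y to its left, z up, the work surface at z = 0. Lengths are in m, angles in rad, forces in N, time in s.
With the tool pointing down it reaches from about 0.35 to 0.875 m from the base axis. Payload 4.2 kg.
Tool frame: the origin (TCP) lies between the finger pads; the fingertips stand 25 mm ahead of it and the grasp point (between the pads) lies 6 mm ahead of it; z points along the fingers, y is the line along which they close (so a half turn about z gives the same grasp; the last joint's range is limited). The gripper opens to 85 mm and grips with 20 to 120 N. Pads are 22 mm wide; open, the fingers measure 114 mm over their backs; the gripper's body (76 mm by 85 mm) begins 54 mm behind the grasp point. The pads swing forward as they close: fully open they stand 13 mm farther back than shut.
Start: joints at [-0.887, 0.385, 0.008, 0, -1.194, -0.259], TCP at [0.258, -0.569, 0.256] pointing down, gripper open.
Joint ranges: [-3.14, 3.14], [-1.21, 2.06], [-1.07, 1.41], [-3.16, 2.05], [-2.99, -0.16], [-3.1, 3.1]. Speed limits (rad/s): [2.79, 2.79, 3.14, 3.14, 3.14, 3.14].

### API

Orientations are given as a unit quaternion [x, y, z, w].
In Python, from station import robot gives the robot as it stands. Calls block until the motion is done:
- robot.reach(position, orientation): joint-space move of the TCP to a pose.
- robot.servo_line(position, attitude=None, speed=0.15): straight line of the TCP; attitude=None keeps the orientation; speed is the mean speed in m/s.
- robot.set_joints(angles): joint-space move.
- robot.move_gripper(opening): opening from 0.0 (shut) to 1.0 (fully open); the grip force is fixed at half the most; returns when the fingers have stopped.
- robot.dwell(seconds).
- robot.solve_ik(position, orientation): joint angles nearest the present ones, or None.
- robot.snapshot(name): name is "side" or "top" or "wrist"; returns a dict with "color" (400x640x3 uint8, red, green, blue), "z_map" (400x640 float32, m along the optical axis (not along the pixel's ray), 0 where there is no reading), "mtx" (3x3 intrinsics, pixels), "D" ([k1, k2, p1, p2, k3] as OpenCV has them; the pictures are not rectified), "extrinsics" (4x4, takes a point from camera to world coordinates). Camera axes: x right, y up, looking along -z (the intrinsics and any distortion apply to the point x, -y, -z); pixel columns grow to the right and rows downward; lengths in m; the calibration is good to about 2 mm. A picture is of the moment at which its call begins.
A pose or a line that the arm cannot do raises robot.IKError and nothing moves.
- robot.close_job(): hands the job in; it is judged then, once.
Readings, each from a call of its own:
- robot.current_t(): time.
- robot.current_q(): joint angles.
- robot.current_qvel(): joint speeds.
- robot.current_effort(): joint torques, N m.
- robot.current_tcp_pos(): TCP position.
- robot.current_eef_rot(): TCP orientation.
- robot.current_ft_force(): force on the tool from outside, world axes, zero at the start.
- robot.current_ft_torque(): the same for the moment, N m.
- robot.current_grip_width(): opening from 0.0 (shut) to 1.0 (fully open).
- robot.current_finger_force(): force on a finger pad.
Only numpy, scipy, OpenCV 4.12 (cv2) and the standard library are available. Lean on these libraries where they do the work, as an engineer would, in place of code of your own. Each camera call takes 0.05 s, during which the arm holds its last target. There are 200 camera calls.

## Working session

There is one attempt and no reset: what is moved stays moved. The work goes in short steps, each a Python script; the robot and the scene stay as the last script left them, time stands still between calls to the robot, and variables do not carry over. Pictures are saved under pics/ and viewed, at most 12 in all, crops included, and the job is handed in when it is done.

```bash
mkdir -p pics; cat > h.py <<'E'
import numpy as np, cv2, pickle
from station import robot
def shot(name,fn=None):
    s=robot.snapshot(name); pickle.dump(s,open(f'{fn or name}.pkl','wb'))
    if fn: cv2.imwrite(f'pics/{fn}.png',s['color'][:,:,::-1])
    return s
def cloud(s):
    h,w=s['z_map'].shape
    u,v=np.meshgrid(np.arange(w),np.arange(h))
    p=cv2.undistortPoints(np.stack([u,v],-1).reshape(-1,1,2).astype(np.float64),s['mtx'],np.array(s['D'])).reshape(h,w,2)
    z=s['z_map']
    c=np.stack([p[...,0]*z,-p[...,1]*z,-z,np.ones_like(z)],-1)
    W=(c@np.array(s['extrinsics']).T)[...,:3]
    W[z==0]=np.nan
    return W
E
python3 - <<'E'
from h import *
for n in('top','side'):
    s=shot(n,n+'1'); print(n,np.round(s['extrinsics'],3).tolist(),np.round(s['mtx'],1).tolist(),s['D'])
E
```

```text
top [[0.005, 0.996, -0.092, 0.474], [-1.0, 0.006, 0.011, 0.054], [0.011, 0.092, 0.996, 1.092], [0.0, 0.0, 0.0, 1.0]] [[414.1, 0.0, 315.8], [0.0, 414.1, 202.2], [0.0, 0.0, 1.0]] [0.02586249 0.         0.         0.         0.        ]
side [[-0.9, 0.225, -0.372, 0.188], [-0.435, -0.451, 0.779, 0.832], [0.008, 0.864, 0.504, 0.644], [0.0, 0.0, 0.0, 1.0]] [[427.8, 0.0, 316.8], [0.0, 427.8, 202.1], [0.0, 0.0, 1.0]] [0.02730133 0.         0.         0.         0.        ]
```

View pics/top1.png

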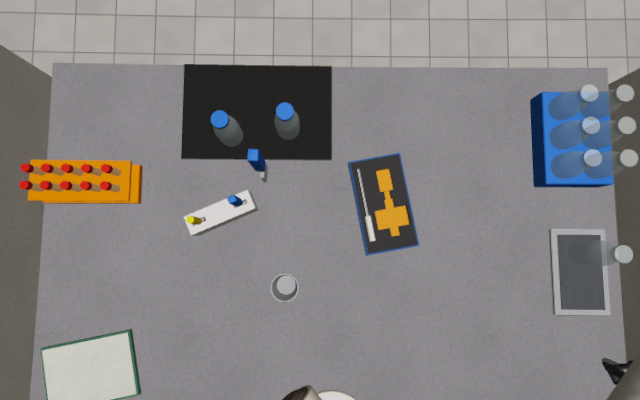

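View pics/side1.png

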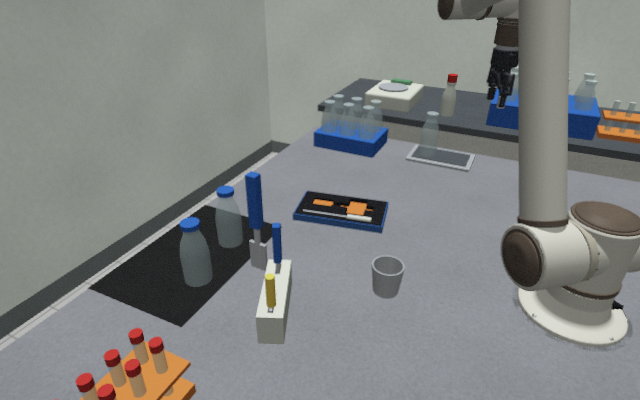

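Top: holder centre about (220,212), paddle handle (235,200) at its right end, yellow spatula (193,220) at its left; a big look-alike paddle at (257,160) is close to the target. Bottles are at (220,120) and (287,107), and the beaker at (285,288). Tray centre is about (384,203), with the blade pocket at the top (385,180) and the finger scoop (392,217) and handle end towards the bottom, so tray +x points down the image.

```bash
python3 - <<'E'
from h import *
def rect(P):
    r=cv2.minAreaRect((P[:,:2]*1000).astype(np.float32)); return np.round(r[0],1),np.round(r[1],1),round(r[2],2)
for n in('top1','side1'):
    s=pickle.load(open(n+'.pkl','rb'));W=cloud(s);c=s['color'].astype(int);R,G,B=c[...,0],c[...,1],c[...,2]
    hsv=cv2.cvtColor(s['color'],cv2.COLOR_RGB2HSV)
    v,u=np.mgrid[:400,:640]
    x,y,z=W[...,0],W[...,1],W[...,2]
    near=lambda a,b,r:(np.hypot(x-a,y-b)<r)
    if n=='top1':
        hc=W[212,215]; tc=W[203,384]; print('seed',hc,tc)
    h0=hc; 
    m=(abs(z-.068)<.006)&near(h0[0],h0[1],.13)&(hsv[...,1]<60); print(n,'holder',m.sum(),rect(W[m]),np.median(z[m]))
    blue=(hsv[...,0]>100)&(hsv[...,0]<125)&(hsv[...,1]>120)
    m=blue&(z<.04)&(z>.008)&near(tc[0],tc[1],.17); print('trayrim',m.sum(),rect(W[m]),np.median(z[m]))
    org=(hsv[...,0]>8)&(hsv[...,0]<25)&(hsv[...,1]>150)&near(tc[0],tc[1],.14)&(z<.03); print('orange',rect(W[org]),W[org].mean(0))
    m=blue&(z>.085)&(z<.32)&near(h0[0],h0[1],.22)
    k,l,st,ce=cv2.connectedComponentsWithStats(m.astype(np.uint8))
    for i in range(1,k):
        if st[i,4]>15:
            P=W[l==i]; zt=np.nanpercentile(P[:,2],97); T=P[P[:,2]>zt-.006]; print('blue',ce[i].round(),st[i,4],'ztop',zt.round(3),'topmean',T.mean(0).round(4),rect(T), 'all',P.min(0).round(3),P.max(0).round(3))
    yl=(hsv[...,0]>22)&(hsv[...,0]<35)&(hsv[...,1]>150)&(z>.08)&near(h0[0],h0[1],.2); print('yel',W[yl].mean(0),W[yl].max(0))
s=robot.snapshot('top')['color']
cv2.imwrite('pics/crop.png',cv2.resize(s[130:270,170:430],None,fx=3,fy=3,interpolation=2)[:,:,::-1])
E
```

```text
seed [0.54272837 0.29118165 0.07011153] [ 0.57202761 -0.13537667  0.0186063 ]
top1 holder 1165 (array([542.2, 281.7]), array([ 50.6, 169.5]), 23.82) 0.06828772400678829
trayrim 388 (array([ 571.7, -131.9]), array([246.3, 138.3]), 11.06) 0.02031036185072299
orange (array([ 574.4, -148.4]), array([176.5,  82.7]), 10.54) [ 0.56377606 -0.15106163  0.01187551]
blue [219. 121.] 196 ztop 0.154 topmean [0.749  0.2692 0.1515] (array([748.6, 270. ]), array([41.3, 26.3]), 78.83) all [0.733 0.248 0.104] [0.763 0.294 0.155]
blue [256. 159.] 289 ztop 0.248 topmean [0.6495 0.177  0.246 ] (array([649.6, 176.9]), array([23. , 25.8]), 88.66) all [0.636 0.165 0.122] [0.663 0.188 0.249]
blue [234. 200.] 104 ztop 0.18 topmean [0.5648 0.2299 0.1778] (array([564.8, 230. ]), array([16.1, 15.4]), 25.64) all [0.556 0.221 0.094] [0.574 0.239 0.182]
yel [0.52050501 0.32762403 0.1255612 ] [0.52853985 0.33846962 0.14381469]
side1 holder 1176 (array([543.9, 280. ]), array([ 50.2, 174.1]), 23.73) 0.06881607955085156
trayrim 579 (array([ 571.5, -131.4]), array([245.8, 141.8]), 10.97) 0.018036201823875553
orange (array([ 580.1, -160.7]), array([170.6,  81.1]), 3.3) [ 0.56871647 -0.16178234  0.01272905]
blue [254. 200.] 790 ztop 0.247 topmean [0.6477 0.1788 0.2458] (array([650. , 176.9]), array([24.2, 26.4]), 83.7) all [0.636 0.165 0.118] [0.665 0.19  0.249]
blue [191. 225.] 197 ztop 0.153 topmean [0.7476 0.2705 0.1514] (array([746.7, 268.1]), array([41.8, 28.7]), 85.64) all [0.732 0.247 0.141] [0.762 0.29  0.154]
blue [277. 242.] 312 ztop 0.179 topmean [0.5646 0.2316 0.1776] (array([565.4, 230.5]), array([13.9, 18.7]), 30.21) all [0.554 0.22  0.092] [0.575 0.242 0.18 ]
yel [0.5170293  0.33582236 0.11102357] [0.52432189 0.34049123 0.14103475]
```

View pics/crop.png

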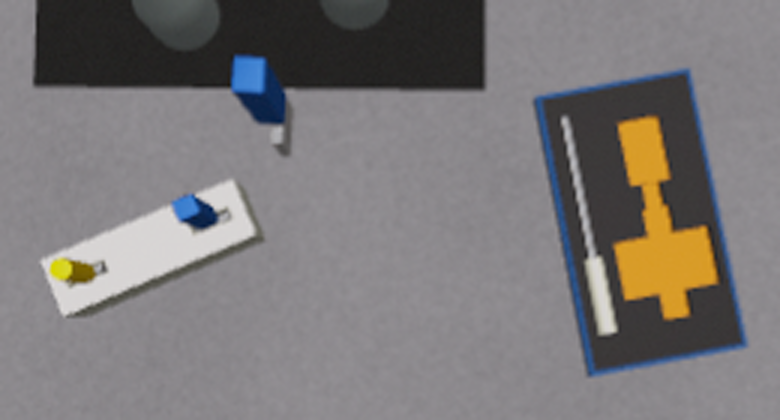

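```bash
cat >> h.py <<'E'
from scipy.spatial.transform import Rotation as Ro
TH=np.radians(15); D=0.0225; GZ=0.040
ah=np.radians(23.8); at=np.radians(191.0)
PAD=np.array([.5650,.2303,.093])           # paddle_mid standing
TC=np.array([.5716,-.1317,0.])
tx=np.array([np.cos(at),np.sin(at),0]); ty=np.array([-tx[1],tx[0],0]); up=np.array([0,0,1.])
HOME=TC+.015*ty+.018*up
def tool(zax,out,flip,th=TH):
    """paddle axis zax, 'out' = paddle normal the tool points along -> rotation, approach"""
    a=np.cos(th)*out-np.sin(th)*zax
    y=np.cross(zax,out)*flip
    return Ro.from_matrix(np.stack([np.cross(y,a),y,a],1)).as_quat(),a
oh=np.array([np.cos(ah),np.sin(ah),0])
def grasp(f,back=0,lift=0):
    q,a=tool(up,oh,f); return PAD+GZ*up-(D/np.cos(TH)+back)*a+lift*up,q
def place(f,h=0):
    q,a=tool(tx,-up,f); return HOME+GZ*tx-D/np.cos(TH)*a+h*up,q
E
python3 - <<'E'
from h import *
s=pickle.load(open('top1.pkl','rb'));W=cloud(s);P=W[270:305,265:305].reshape(-1,3);P=P[(P[:,2]>.06)&(P[:,2]<.09)];print('beaker',P.min(0),P.max(0))
for f in(1,-1):
    for n,p in(('pre',grasp(f,.13)),('gr',grasp(f)),('lift',grasp(f,0,.13)),('pl',place(f)),('plhi',place(f,.15))):
        q=robot.solve_ik(*p); print(f,n,p[0].round(3),None if q is None else np.round(q,2))
E
```

```text
beaker [0.32767674 0.0852586  0.06007633] [0.39260207 0.15336637 0.07436949]
1 pre [0.43  0.171 0.173] [-0.31  0.45 -1.07 -2.41 -1.27  1.53]
1 gr [0.544 0.221 0.139] [-0.08  0.56 -0.84 -2.62 -1.16  1.48]
1 lift [0.544 0.221 0.269] [-0.02  0.16 -0.66 -2.42 -0.66  1.08]
1 pl [ 0.529 -0.155  0.04 ] [-0.02  0.46 -0.52 -0.17 -0.34  1.94]
1 plhi [ 0.529 -0.155  0.19 ] [-0.02  0.23 -0.39 -0.09 -0.69  1.84]
-1 pre [0.43  0.171 0.173] [-0.31  0.45 -1.07 -2.41 -1.27 -1.61]
-1 gr [0.544 0.221 0.139] [-0.08  0.56 -0.84 -2.62 -1.16 -1.66]
-1 lift [0.544 0.221 0.269] [-0.02  0.16 -0.66 -2.42 -0.66 -2.06]
-1 pl [ 0.529 -0.155  0.04 ] [-0.02  0.46 -0.52 -0.17 -0.34 -1.21]
-1 plhi [ 0.529 -0.155  0.19 ] [-0.02  0.23 -0.39 -0.09 -0.69 -1.3 ]
```

```bash
python3 - <<'E'
from h import *
F=1
p,q=grasp(F,.12,.12); print(p,robot.solve_ik(p,q))
robot.set_joints([-.887,-.2,.1,0,-1.19,-.259])
robot.set_joints([-.25,-.15,0,-2.4,-1.2,1.5]); print(robot.current_tcp_pos())
robot.reach(p,q); print(robot.current_q().round(2) if hasattr(robot.current_q(),'round') else robot.current_q(),robot.current_tcp_pos(),robot.current_t())
shot('side','side2')
E
```

```text
[0.43835943 0.17444485 0.29008714] [-0.09212926 -0.11750234 -0.76146077 -2.13917497 -0.59080252  0.79852471]
[0.4773474  0.17679888 0.87523051]
[-0.09 -0.12 -0.76 -2.14 -0.59  0.8 ] [0.4390237  0.17434894 0.29091272] 6.425
```

View pics/side2.png

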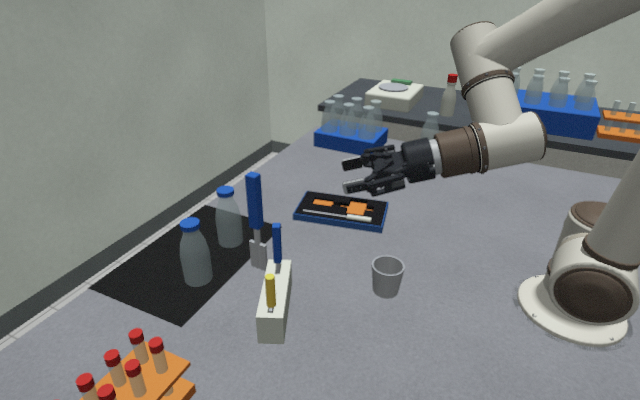

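Side view: the gripper (380,165) points outward at the handle (277,240) and the wrist (515,140) is well clear of the beaker (387,275). Next I descend, refine with the wrist camera, then grasp.

```bash
python3 - <<'E'
from h import *
F=1
p,q=grasp(F,.07); p0=p.copy(); p0[2]+=.10
robot.servo_line(p0); robot.servo_line(p)
print(robot.current_tcp_pos(),p,robot.current_t(),robot.current_ft_force())
s=shot('wrist','wr1'); W=cloud(s); hsv=cv2.cvtColor(s['color'],cv2.COLOR_RGB2HSV)
m=(hsv[...,0]>100)&(hsv[...,0]<125)&(hsv[...,1]>120)&(np.hypot(W[...,0]-PAD[0],W[...,1]-PAD[1])<.03)&(W[...,2]>.1)&(W[...,2]<.17)
lat=np.array([-oh[1],oh[0],0]); d=(W[m]-PAD)
print(m.sum(),'lat',np.percentile(d@lat,[2,50,98]),'front',np.percentile(d@oh,[2,10,50,90]),'z',np.percentile(W[m][:,2],[2,98]))
E
```

```text
[0.48272148 0.19392572 0.15825378] [0.48254859 0.19393459 0.15714619] 7.8333 [ 0.23778573  0.38974315 -0.24578239]
2873 lat [-0.00774764  0.00060617  0.00854712] front [-0.0094839  -0.00897958 -0.00813334 -0.00716868] z [0.10138567 0.16839045]
```

View pics/wr1.png

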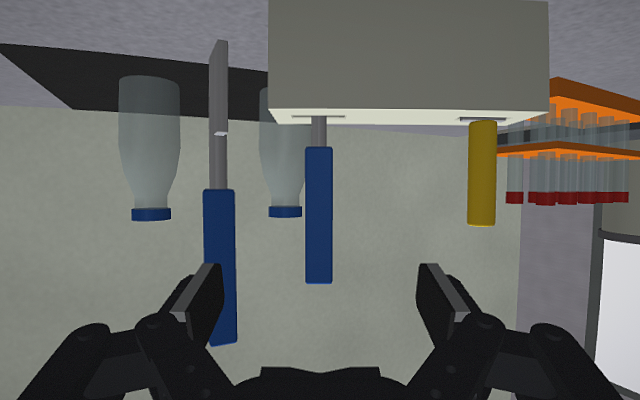

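Wrist view (upside down): the handle (319,215) is centred between the fingers and its depth agrees with the model. Now grasp and lift straight up.

```bash
python3 - <<'E'
from h import *
F=1
p,q=grasp(F)
robot.servo_line(p,q,speed=.06); print(robot.current_tcp_pos()-p)
robot.move_gripper(0.0); print('w',robot.current_grip_width(),robot.current_finger_force(),robot.current_ft_force())
p2,_=grasp(F,0,.10); robot.servo_line(p2,q,speed=.06)
p2,_=grasp(F,0,.14); robot.servo_line(p2,q,speed=.1); robot.dwell(.2)
print('w',robot.current_grip_width(),robot.current_finger_force(),robot.current_ft_force(),robot.current_tcp_pos()-p2,robot.current_t(),robot.current_q())
shot('side','side3')
E
```

```text
[-3.02665778e-04 -8.55678035e-05 -2.04384666e-05]
w 0.1833697441173968 62.231494188308716 [-0.24353233 -0.98627522  0.11687226]
w 0.18940269030829765 62.16369152069092 [ 0.32263322  0.13622096 -0.77280521] [-0.00027636 -0.00011822 -0.00140388] 12.4 [-0.00686359  0.13351409 -0.63567861 -2.39172078 -0.61936572  1.03767581]
```

View pics/side3.png

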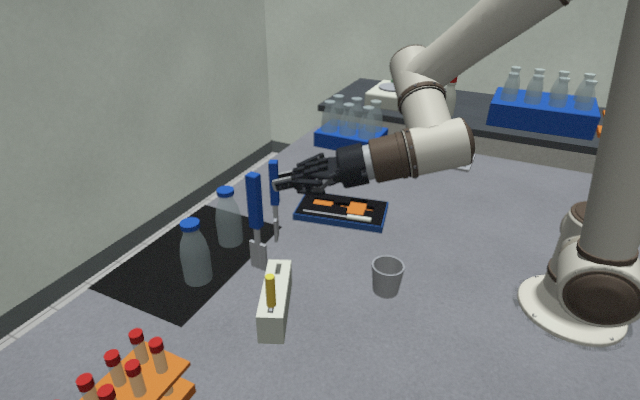

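Side view: the paddle (275,195) is held upright, clear of the holder, and the spatula (270,290) is undisturbed. Next I transfer it above the tray.

```bash
python3 - <<'E'
from h import *
F=1
robot.set_joints([-.05,-.2,-.35,-2.39,-.8,1.04])
robot.set_joints([-.1,-.2,-.35,-.1,-.8,1.84])
p,q=place(F,.08); robot.reach(p,q); robot.dwell(.3)
print(robot.current_tcp_pos()-p,robot.current_grip_width(),robot.current_t(),robot.current_ft_force())
a=shot('top','top4'); shot('side','side4'); shot('wrist','wr4')
W=cloud(a); hsv=cv2.cvtColor(a['color'],cv2.COLOR_RGB2HSV)
i=np.vstack([cv2.resize(a['color'][130:270,280:480],(800,560))]); cv2.imwrite('pics/c4.png',i[:,:,::-1])
E
```

```text
[ 0.00025169 -0.00012509  0.00119613] 0.1874629912614611 17.325 [ 0.25178562  0.04403497 -1.03403081]
```

View pics/side4.png

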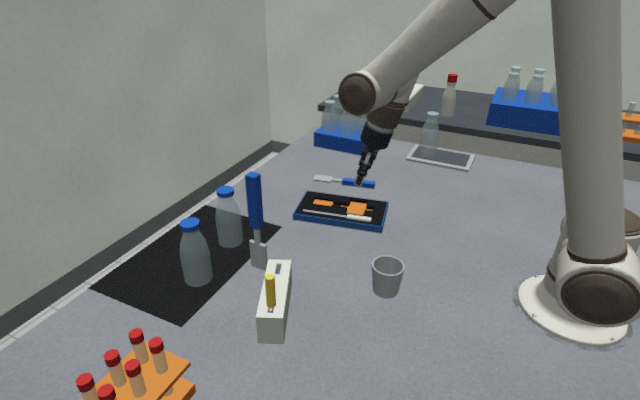

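View pics/wr4.png

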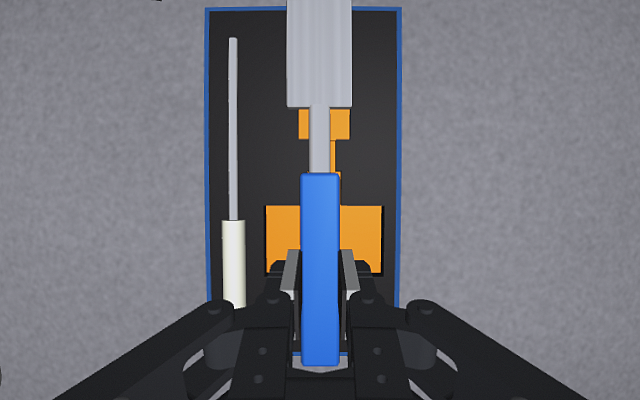

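The paddle is held horizontal above the tray, blade outward. In the wrist view the axis is at column ~320, with the scoop spanning 265–383. I'll measure the paddle and recess in one wrist cloud.

```bash
python3 - <<'E'
from h import *
s=pickle.load(open('wr4.pkl','rb'));W=cloud(s);hsv=cv2.cvtColor(s['color'],cv2.COLOR_RGB2HSV)
d=W-(HOME-.018*up); X,Y,Z=d@tx,d@ty,d[...,2]
v=np.arange(400)[:,None]
blue=(hsv[...,0]>100)&(hsv[...,0]<125)&(hsv[...,1]>120)
org=(hsv[...,0]>8)&(hsv[...,0]<25)&(hsv[...,1]>150)&(Z<.03)
H=blue&(Z>.07)&(Z<.14); T=H&(Z>.1)
pc=lambda a:np.round(np.percentile(a,[1,50,99])*1000,1)
print('handle X',pc(X[H]),'Y',pc(Y[H]),'Z',pc(Z[T]))
for lo,hi in((-5,10),(10,25),(25,40),(40,60),(60,85)):
    m=H&(X>lo/1e3)&(X<hi/1e3); 
    if m.sum()>20: print(lo,'Y',pc(Y[m]),'Z',pc(Z[m]))
B=(hsv[...,1]<60)&(Z>.07)&(Z<.13)&(X<-.03)&(abs(Y)<.03); 
for lo,hi in((-60,-50),(-50,-40),(-40,-34)):
    m=B&(X>lo/1e3)&(X<hi/1e3)
    if m.sum()>20: print('blade',lo,'Y',pc(Y[m]),'Z',pc(Z[m]))
print('blade X',pc(X[B]))
m=org&(X>.018)&(X<.06);print('scoop X',pc(X[org&(abs(Y)>.02)]),'Y',pc(Y[m]),'Z',pc(Z[m]))
print('pocket X',pc(X[org&(X<-.03)]),'all',pc(X[org]))
rim=blue&(Z<.03)
for sgn in(1,-1):
    e=rim&(sgn*(Y+.015)>.055)&(X>-.1)&(X<.02)
    if e.sum()>20: print('rim',sgn,pc(Y[e]),'slope',np.polyfit(X[e],Y[e],1))
e=rim&(X<-.1)&(abs(Y)<.06);print('rim end X',pc(X[e]))
E
```

```text
handle X [-2.8 38.6 83.7] Y [-9.4 -0.6  7.9] Z [104.3 106.  107.7]
-5 Y [-9.5 -1.1  7.4] Z [104.4 105.9 107.5]
10 Y [-9.6 -0.6  8. ] Z [104.  106.  107.5]
25 Y [-9.6 -0.6  8. ] Z [104.6 106.  111.6]
40 Y [-8.8 -0.6  7.1] Z [104.6 106.  111.2]
60 Y [-9.4 -0.6  8.2] Z [104.2 105.9 107.5]
blade -60 Y [-15.6  -1.   13.5] Z [ 99.5 101.1 102.5]
blade -50 Y [-16.1  -1.5  13.5] Z [ 99.5 101.1 102.5]
blade -40 Y [-16.1  -1.5  13.6] Z [ 98.  101.  103.2]
blade X [-82.8 -57.3 -31.6]
scoop X [15.2 36.4 63.9] Y [-39.9  17.5  43.6] Z [ 8.9 10.5 12. ]
pocket X [-51.7 -41.7 -30.7] all [-50.9  29.8  62.8]
rim 1 [51.7 54.4 59.4] slope [-0.00911015  0.0539408 ]
rim -1 [-82.  -80.1 -77.8] slope [-0.00164455 -0.08013417]
rim end X [-123.8 -121.3 -101. ]
```

```bash
cat >> h.py <<'E'
SH=.002*ty
E
python3 - <<'E'
from h import *
F=1
p,q=place(F,.015); robot.servo_line(p+SH,q,speed=.08); robot.dwell(.2)
f0=np.array(robot.current_ft_force()); print(f0,robot.current_tcp_pos()-p-SH)
for h in(.010,.007,.005,.003,.0015,0,-.001):
    p,q=place(F,h); robot.servo_line(p+SH,q,speed=.03); robot.dwell(.1)
    f=np.array(robot.current_ft_force())-f0; print(h,f.round(1),(robot.current_tcp_pos()-p-SH).round(4))
    if f[2]>6: break
shot('wrist','wr5'); print(robot.current_t())
E
```

```text
[ 0.25494847  0.73033121 -0.51031762] [ 2.92213957e-04 -1.88395990e-06  6.09417312e-04]
0.01 [-0.5 -1.8 -0.4] [-0.     -0.     -0.0001]
0.007 [ 0.1 -1.1 -0.4] [ 0.     -0.     -0.0001]
0.005 [-0.7 -0.4 -1.5] [ 0. -0. -0.]
0.003 [-0.4 -1.6  0. ] [ 0.0001 -0.      0.    ]
0.0015 [-0.1 -0.9  2.2] [ 0.0002 -0.      0.0002]
0 [-6.5 -0.5 12.9] [ 0.0002 -0.      0.0015]
20.8583
```

View pics/wr5.png

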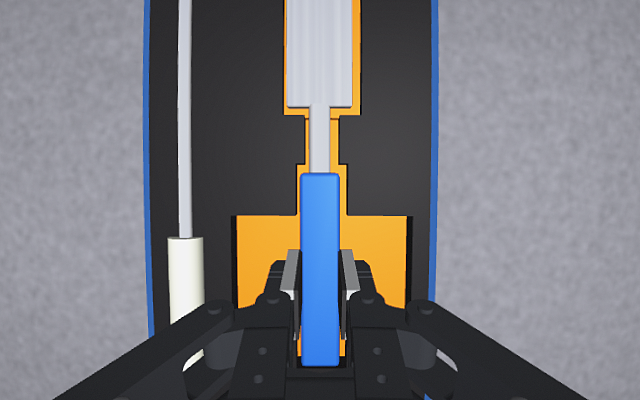

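The wrist view shows the blade, shaft and handle all inside their orange recesses, and the contact force rises at the floor. I'll release, retract and press with closed fingers.

```bash
python3 - <<'E'
from h import *
F=1
robot.move_gripper(.45); print(robot.current_ft_force())
p,q=place(F,.07); robot.servo_line(p+SH,q,speed=.08)
robot.move_gripper(0.0); 
_,a=tool(tx,-up,F)
base=HOME+SH+.008*up+.030*tx-.025*a
robot.servo_line(base+.012*up,q,speed=.08); robot.dwell(.2); f0=np.array(robot.current_ft_force())
for h in np.arange(.008,-.009,-.0015):
    robot.servo_line(base+h*up,q,speed=.03); robot.dwell(.1)
    f=np.array(robot.current_ft_force())-f0
    if f[2]>12: break
robot.dwell(.3); print(round(h,4),f.round(1),robot.current_finger_force())
robot.servo_line(base+.09*up,q,speed=.1); robot.dwell(.3)
s=shot('wrist','wr6'); W=cloud(s);hsv=cv2.cvtColor(s['color'],cv2.COLOR_RGB2HSV)
d=W-(HOME+SH-.018*up); X,Y,Z=d@tx,d@ty,d[...,2]
H=(hsv[...,0]>100)&(hsv[...,0]<125)&(hsv[...,1]>120)&(abs(Y)<.03)&(abs(X)<.1)
pc=lambda a:np.round(np.percentile(a,[1,50,99])*1000,1)
for lo,hi in((-5,20),(60,90)):
    m=H&(X>lo/1e3)&(X<hi/1e3)
    if m.sum()>9: print('handle',pc(X[m]),pc(Y[m]),pc(Z[m]))
B=(hsv[...,1]<60)&(Z>.016)&(Z<.03)&(X<-.037)&(X>-.1)&(abs(Y)<.014)&(hsv[...,2]>90);print('blade',pc(X[B]),pc(Y[B]),pc(Z[B]))
print(robot.current_t())
E
```

```text
[0.28478636 0.02884585 0.58892778]
0.0005 [-5.7  0.9 13.7] 7.021060846745968
handle [-3.4  8.3 19.4] [-23.8  -1.3   7.5] [17.3 27.6 29.2]
blade [-83.5 -60.2 -37.3] [-13.9   0.2  13.4] [22.2 23.9 25.5]
27.475
```

View pics/wr6.png

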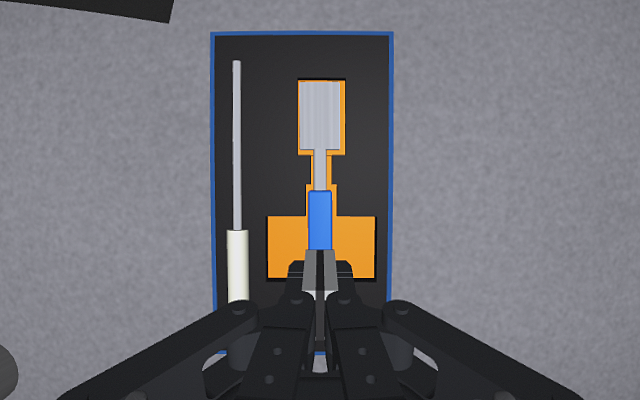

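The wrist view shows the paddle in its recess, with the blade at (320,115) and play all round. The blade height reads slightly high, so I'll check it against the tray floor and top in the same cloud.

```bash
python3 - <<'E'
from h import *
s=pickle.load(open('wr6.pkl','rb'));W=cloud(s);hsv=cv2.cvtColor(s['color'],cv2.COLOR_RGB2HSV)
Z=W[...,2]*1000
m=lambda r,c:round(float(np.nanmedian(Z[r,c])),1)
print('blade',m(slice(88,145),slice(305,335)),'far',m(slice(85,95),slice(305,335)),'near',m(slice(138,146),slice(305,335)))
print('tray top beside blade',m(slice(88,145),slice(255,290)),m(slice(88,145),slice(352,380)))
print('tray top beside handle',m(slice(193,210),slice(345,375)),'handle',m(slice(195,240),slice(313,327)))
print('scoop',m(slice(225,270),slice(345,368)),m(slice(225,270),slice(275,295)),'table L',m(slice(80,150),slice(100,180)),'table R',m(slice(80,150),slice(430,520)))
E
```

```text
blade 23.9 far 24.1 near 23.4
tray top beside blade 22.5 22.5
tray top beside handle 22.5 handle 27.6
scoop 10.5 10.5 table L 0.4 table R 0.6
```

The blade reads about 2 mm high relative to the tray, while the handle end is down. I'll press again nearer the blade, at the front of the handle.

```bash
cat > press.py <<'E'
from h import *
import sys
F=1; x=float(sys.argv[1]); ztop=float(sys.argv[2]); lim=float(sys.argv[3])
q,a=tool(tx,-up,F,np.radians(5))
base=HOME+SH+(ztop-.018)*up+x*tx-.025*a
robot.servo_line(base+.06*up,q,speed=.15); robot.servo_line(base+.008*up,q,speed=.08); robot.dwell(.2); f0=np.array(robot.current_ft_force())
for h in np.arange(.005,-.008,-.001):
    robot.servo_line(base+h*up,q,speed=.03); robot.dwell(.08)
    f=np.array(robot.current_ft_force())-f0
    if f[2]>3: print(round(h,4),f.round(1),(robot.current_tcp_pos()-base).round(4)[2])
    if f[2]>lim: break
robot.dwell(.3); print(robot.current_finger_force())
robot.servo_line(base+.03*up,q,speed=.1)
q,a=tool(tx,-up,F); robot.servo_line(HOME+SH+.008*up+.030*tx-.025*a+.09*up,q,speed=.15); robot.dwell(.3)
s=shot('wrist',sys.argv[4]); Z=cloud(s)[...,2]*1000
m=lambda r,c:round(float(np.nanmedian(Z[r,c])),1)
print('blade',m(slice(88,145),slice(305,335)),'far',m(slice(85,95),slice(305,335)),'near',m(slice(138,146),slice(305,335)),'handle',m(slice(195,240),slice(313,327)),'tray',m(slice(88,145),slice(255,290)),robot.current_t())
E
python3 press.py 0.006 .026 22 wr7
```

```text
0.001 [-2.2 -0.1  5.2] 0.0017
0.0 [-3.2  0.3 10.7] 0.0015
-0.001 [-5.6  0.4 15.6] 0.0013
-0.002 [-7.1  1.5 20.2] 0.0012
-0.003 [-8.9  1.9 25.9] 0.0011
12.622902877628803
blade 23.9 far 24.2 near 23.6 handle 27.5 tray 22.4 33.625
```

```bash
python3 - <<'E'
from h import *
s=pickle.load(open('wr7.pkl','rb'));cv2.imwrite('pics/c7.png',cv2.resize(s['color'][70:260,255:385],None,fx=3.1,fy=3.1,interpolation=2)[:,:,::-1])
W=cloud(s);d=W-(HOME+SH-.018*up);X,Y,Z=[(v*1000) for v in(d@tx,d@ty,d[...,2])]
hsv=cv2.cvtColor(s['color'],cv2.COLOR_RGB2HSV)
o=(hsv[...,0]>8)&(hsv[...,0]<25)&(hsv[...,1]>150)&(Z<30)
k=cv2.erode(o.astype(np.uint8),np.ones((2,2)))>0
for lo,hi in((-90,-75),(-75,-55),(-55,-40),(-40,-30),(-28,-10)):
    m=k&(X>lo)&(X<hi); print(lo,m.sum(),np.round(np.percentile(Z[m],[10,50,90]),1),np.percentile(Y[o&(X>lo)&(X<hi)],[1,99]).round(1))
for x in range(-84,-34,8):
    r=[]
    for y in(-11,0,11):
        m=(abs(X-x)<4)&(abs(Y-y)<3); r.append(round(float(np.median(Z[m])),1))
    print(x,r)
for x in range(-2,18,5):
    print('h',x,[round(float(np.median(Z[(abs(X-x)<2.5)&(abs(Y-y)<2)])),1) for y in(-6,0,6)])
m=(abs(X+60)<15)&(abs(Y)<25)&(hsv[...,1]<60)&(hsv[...,2]>110); print('bladeY',np.percentile(Y[m],[1,99]),'X',np.percentile(X[(abs(Y)<10)&(hsv[...,1]<60)&(X<-30)&(X>-100)&(hsv[...,2]>110)],[1,99]))
E
```

```text
-90 114 [14.7 15.5 16.3] [-17.5  18.3]
-75 137 [14.8 15.7 16.5] [-17.5  18.3]
-55 117 [14.7 15.7 19.4] [-17.5  18.2]
-40 164 [14.4 15.5 16.8] [-17.5  18.1]
-28 114 [ 9.6 10.5 11.3] [-7.7  7.9]
-84 [23.5, 23.3, 23.3]
-76 [24.2, 24.2, 24.1]
-68 [24.1, 24.0, 24.0]
-60 [24.0, 23.9, 24.0]
-52 [23.9, 23.8, 23.6]
-44 [23.5, 23.6, 23.6]
-36 [22.9, 23.9, 22.8]
h -2 [27.5, 27.6, 27.4]
h 3 [27.9, 27.7, 27.4]
h 8 [27.9, 27.3, 27.8]
h 13 [27.7, 27.6, 27.2]
bladeY [-15.45411376  13.24168746] X [-83.34776915 -31.33850315]
```

View pics/c7.png

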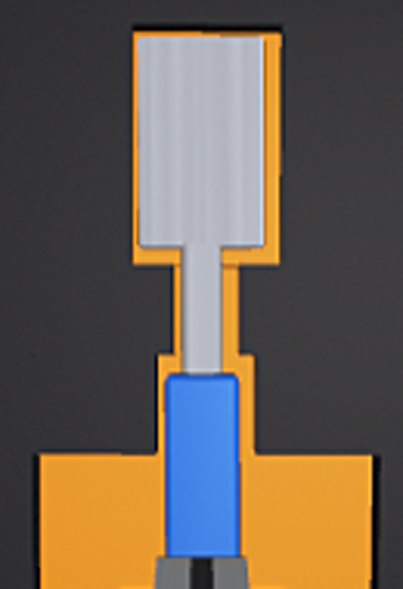

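The paddle is inside every pocket, with gaps all round and the blade slightly left of centre. The middle is about 1.3 mm high, within the 3 mm tolerance. One gentle press on the blade should settle it.

```bash
sed 's/base=HOME+SH/base=HOME+SH-.001*ty/' press.py > p2.py; python3 p2.py -0.06 .021 14 wr8
```

```text
0.001 [-0.9  0.   5.2] 0.0017
0.0 [-2.   0.4  8.7] 0.0016
-0.001 [-2.9  1.3 13.5] 0.0014
-0.002 [-5.2  1.4 16.9] 0.0013
8.63426148891449
blade 23.8 far 24.2 near 23.5 handle 27.6 tray 22.5 40.1333
```

By touch, handle and blade both sit at the same offset from nominal (about +1.5 mm, mostly the tool tip's tilt), so the paddle is home.

```bash
python3 - <<'E'
from h import *
p=robot.current_tcp_pos(); robot.servo_line(p+.08*up,speed=.15); robot.dwell(.3); print(robot.current_t(),robot.close_job())
E
```

```text
the job is handed in; nothing more can be done
41.1167 None
```

I laid the paddle in its recess, pressed it down and handed the job in at 41 s; no verdict came back. I estimate its middle about 1 mm high (3 mm allowed), and the arm stayed clear of the spatula, bottles and beaker.

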